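# Slide the lens carriage home in its notch

## Task

On the small optical base plate, push the black board that carries the lens along its two rails towards the white lamp house, with a fingertip against its free end, gently, until you feel it drop into its locating notches, and leave it sitting flat there with nothing touching it. Only push it: do not lift the board, do not touch the lens mount on it, and leave the other things where they stand.

Things in the scene. Friction and masses are not known exactly. Their poses are not given: they have to be found in the camera images.
- rails: Fixed aluminium base plate, 260 x 510 x 12 mm, with two rails along its y. Origin on the table, midway between the rails, at the middle of the notch pattern; z up; +y is the way to push, to the lamp house. Rails: 20 mm wide, centred at x=+-37, y=-200 to 150, tops at z=36 mm. Guide walls outside them: x=47 to 53 mm either side, top z=46 mm. Its place and yaw (up to 0.4 rad) vary.
- notches (a point): Middle of the four notches, at floor level, 30 mm above the rails body's origin; axes as the rails body. Each rail has notches 22 mm long, 6 mm deep, centred 65 mm before and after this point along y. The lamp house's snout begins at y=+169 mm.
- board: Loose black board, 90 (x) by 150 (y) mm, 0.5 to 0.9 kg with its lens, axes as the rails body. Origin at its middle, level with the underside of two cross bars (8 mm high, 14 mm long, at y=-65 and 65 mm). It starts on the rail tops, 35 to 100 mm short of the notches, 2 mm play to each guide. With its origin at the notches point (4 mm play along y) it drops 6 mm and the notch walls stop it.
- free_end (a point): Centre of the board's free end face, the one to push, away from the lamp house: 75 mm behind the board's origin (-y) and 14 mm above it. The face is 90 mm wide and 12 mm high, 44 to 56 mm above the table while sliding and 6 mm lower once dropped. Sliding takes about 1 to 4 N, the stop in the notches is hard.
- lens: Lens mount fixed on top of the board, a black ring 50 mm across and 12 mm thick on a 40 x 26 mm foot. Origin on the board's top, on the board's middle line, 30 mm towards the lamp house from the board's middle; 65 mm tall. Not to be touched.
- cell: Bystander: loose black ring, 48 mm across, 12 mm high, lying on the base plate beside the rails. Origin at its underside.
- post: Bystander: loose upright steel post, 20 mm across, 50 mm tall, on the base plate beside the rails. Origin at its underside.
- jar: Bystander: small loose clear jar, 40 mm across, 45 mm tall, on the base plate beside the rails. Origin at its underside.
- lensbox: Bystander: small loose cardboard box, 50 x 50 x 28 mm, on the base plate beside the rails. Origin at its underside.
- driver: Bystander: loose screwdriver, 160 mm long, lying on the table to the left. Origin on the table under it.
- holder: Bystander: loose dark post holder, foot 52 mm across, 60 mm tall, on the table to the right. Origin at its underside.
- hexkey: Bystander: loose L-shaped hex key, 90 mm long, 6 mm thick, lying on the table to the right. Origin on the table under it.
There are look-alikes about, which are no part of the job. What is shaped like the board but blue or orange is not meant.

How it is judged (in metres and radians):
At the end, for the whole second after the job is handed in: The board sits in the notches: its origin within 5.5 mm of the notch centre along the rails and within 5 mm across them, no more than 2 mm above the notch floors, tilted less than 0.02 rad, in line with the rails within 0.06 rad, and at rest (y of board in the frame of rails between -0.0055 and 0.0055 m and x of board in the frame of rails between -0.005 and 0.005 m and z of board in the frame of rails between 0.028 and 0.032 m and angle between board's own z axis and vertical below 0.02 rad and angle between the y axis of board and the y axis of rails, either way round below 0.06 rad and linear speed of board below 0.01 m/s); the robot touches nothing.
It fails at once if the board is lifted more than 6 mm off the rails (z of board in the frame of rails above 0.042 m).
It fails at once if the board is tipped by more than 0.15 rad (angle between board's own z axis and vertical above 0.15 rad).
It fails at once if the lens mount is touched by the robot (over 1 N) (contact force between the arm and lens above 1 N).
It fails at once if the board is pushed with more than 50 N (contact force between the fingers and board above 50 N).
It fails at once if another loose thing is moved by more than 15 mm (distance of any of cell, post, jar, lensbox, driver, holder, hexkey from where it was at the start of the episode above 0.015 m).
It also fails if it takes over 32 s, if anything falls off the work surface, if the arm or the gripper's body presses on something with over 40 N, if the wrist force passes 120 N, or if a joint passes its speed limit or range.

## Robot

A 6-joint arm with a two-finger parallel gripper is mounted at the origin on the work surface. World frame = base frame: x ahead of the robot, y to its left, z up, the work surface at z = 0. Lengths are in mm, angles in rad, forces in N, time in s.
With the tool pointing down it reaches from about 400 to 925 mm from the base axis. Payload 12.5 kg.
Tool frame: the origin (TCP) lies at the very end of the fingers, on their centre line; the grasp point (between the pads) lies 19 mm behind it (env.tcp_to_grasp is the distance from the TCP to the grasp point, in mm); z points along the fingers, x is the direction in which the jaws open and shut, and the axes are right-handed (so a half turn about z gives the same grasp; the last joint's range is limited). The gripper opens to 95 mm and grips with 3 to 60 N. Pads are 20 mm wide; open, the fingers measure 119 mm over their backs; the gripper's body (75 mm by 180 mm) begins 59 mm behind the grasp point.
Start: joints at [1.043, 0.491, 1.559, -0, 1.092, -0.106], TCP at [255.865, 570.249, 181.461] pointing down, gripper open.
Joint ranges: [-3.1, 3.1], [-0.84, 2.19], [0.05, 2.79], [-1.13, 4.28], [0.06, 2.93], [-2.69, 2.69]. Speed limits (rad/s): [2.22, 2.22, 2.79, 3.14, 3.14, 3.14].

## Interface

Orientations are given as [roll, pitch, yaw] about the fixed x, y, z axes, in that order (R = Rz(yaw) Ry(pitch) Rx(roll)).
In Python, from cell import env, vision, job gives the robot as it stands.
- The arm moves only by the shell command python3 -m pendant 'ROWS' [OPENING]. ROWS is JSON, a list of rows, each a list of 4 numbers: the shift along the tool's x, y, z in mm, then the turn about the tool's z in degrees. In form: [[tx, ty, tz, turn], ...]. A call has 1 to 8 rows; each row is the pose to reach, as a shift and turn from the pose measured when the call began, along the tool's axes at that moment; what a row does not reach only later rows make up. A row lasts 1/8 s, in which the tool goes at most 62.5 mm and 10.7 degrees, less where a joint would pass 70% of its speed; a pose out of reach is approached as far as the arm can. A call with a gripper value outside its range is refused whole. OPENING is the closure, from 0 (fully open) to 1 (shut), set as the call begins (- or left out, the last holds). The fingers move at their own pace and stop on an object; the grip force is fixed at half the most. Time passes only in rows, so rows that repeat a pose let the fingers close. It gives the time, the measured TCP pose, the force and the opening at its end, in the units of the state.
- env.state(): the state, without advancing time (a new reading comes with each control period).
- vision.read_camera(name): name is "scene" or "top"; returns a dict with "pixels" (480x640x3 uint8, red, green, blue), "intrinsics" (3x3 intrinsics, pixels), "k1" (the pictures are not rectified: a ray, as slopes to the right and down, at radius r is drawn at 1 + k1 r^2 times it, then the intrinsics apply), "R" (3x3) and "t" (3): a world point X has camera coordinates R X + t. Camera axes: x right, y down, z forward; pixel columns grow to the right and rows downward; lengths in mm; the calibration is good to about 2 mm. A picture is of the moment at which its call begins. There is no depth.
- job.job_done(): hands the job in, once; it reports no verdict.
Trained networks look in a picture, given as the dict that the camera call returned (one of the last four; its "shot" number tells which), for a name from the list of things; names that differ only in an ending like _2 or _b are one class to them, and where a whole thing is asked for, a point or a joint stands for the part that bears it (a point fixed in the world has none). Each returns a list of dicts, best first, with "confidence" (0 to 1); they miss things now and then, are a little off and sometimes report something else, mostly with a low value. They report only what shows in the picture. A call takes as long as a camera call. They do not tell look-alikes from the thing itself.
- vision.find_in(picture, query): "at" ([x, y, z] in mm, in the coordinates of the camera as it stood for that picture, good to about 4 mm: the middle of the surface that is visible of it).
- vision.regions_of(picture, query): "pixels" (480x640 bool, what is visible of it).
The state is a dict: "t": time; "joints": joint angles; "qvel": joint speeds; "tau": joint torques, N m; "eef_pos": TCP position; "tcp_rot": TCP orientation; "ft_force": force on the tool from outside, world axes, zero at the start; "moment": the same for the moment, N m; "opening": opening from 0.0 (shut) to 1.0 (fully open).
Only numpy, scipy, OpenCV 4.12 (cv2) and the standard library are available. Lean on these libraries where they do the work, as an engineer would, in place of code of your own. Each camera call takes 0.05 s, during which the arm holds its last target.

## Working session

There is one attempt and no reset: what is moved stays moved. The work goes in short steps, Python scripts to look and compute and a shell command to move; the robot and the scene stay as the last step left them, time stands still between calls to the robot, and variables do not carry over. Pictures are saved under pics/ and viewed, and the job is handed in when it is done.

```bash
ls; mkdir -p pics; python3 - <<'E'
from cell import env, vision, job
import cv2
s=env.state(); print(s)
for n in("scene","top"):
    p=vision.read_camera(n); cv2.imwrite(f"pics/{n}0.png",p["pixels"][:,:,::-1]); print(n,p["intrinsics"],p["k1"],p["R"],p["t"],p["shot"])
    for q in("board","rails","free_end","lens","cell","post","jar","lensbox","driver","holder","hexkey"):
        for d in vision.find_in(p,q)[:3]:
            import numpy as np
            w=np.array(p["R"]).T@(np.array(d["at"])-p["t"]); print(q,w.round(0),round(d["confidence"],2))
print(env.state()["t"])
E
```

```text
pics
{'t': 0.0, 'joints': array([ 1.04342067e+00,  4.91540838e-01,  1.55948490e+00, -4.18379713e-05,
        1.09173519e+00, -1.05578609e-01]), 'qvel': array([-2.25707039e-04, -5.84820547e-04, -1.00856977e-04,  1.24724027e-03,
        2.34873872e-04,  7.12000072e-05]), 'tau': array([ 2.75472514e-03, -6.12639999e+01, -2.58181733e+01,  6.93612196e-02,
        4.81085829e-02, -1.00339942e-04]), 'eef_pos': array([255.69534047, 569.96131539, 180.86120978]), 'tcp_rot': array([-3.14150644e+00,  1.16568288e-03,  1.14901864e+00]), 'ft_force': array([ 1.23410685, -0.07039079, -0.30014983]), 'moment': array([-0.01294603, -0.02200654,  0.00778488]), 'opening': 1.002287052565792}
scene [[540.21130062   0.         312.5297537 ]
 [  0.         540.21130062 237.72657499]
 [  0.           0.           1.        ]] -0.06140948358098172 [[-0.81223844  0.58329296 -0.00616825]
 [ 0.3445093   0.47114422 -0.81199536]
 [-0.47072504 -0.66165886 -0.58363129]] [ 450.60353779 -145.59310501 1793.26055979] 1
board [519.  10.  55.] 0.94
board [740. 224.  15.] 0.93
board [ 663. -250.   19.] 0.65
rails [495. 224.  1
[... 585 characters left out ...]
286289  0.01224341 -0.11863129]
 [ 0.11888683  0.02283171 -0.99264527]] [  28.14924087  562.30799834 1198.50542111] 2
board [ 665. -256.   22.] 0.88
board [731. 188.  17.] 0.84
board [405.  51.  27.] 0.74
rails [464. 140.  10.] 0.8
free_end [515. -22.  56.] 0.86
free_end [ 664. -263.   19.] 0.81
free_end [730. 190.  19.] 0.76
lens [506.   8. 110.] 0.8
lens [ 637. -266.   74.] 0.67
lens [727. 215.  60.] 0.52
cell [403.  51.  23.] 0.57
cell [617. -41.  40.] 0.38
post [421. -12.  60.] 0.39
jar [562. 191.  57.] 0.65
jar [ 570. -425.    1.] 0.25
lensbox [614. -42.  40.] 0.79
driver [481. 464.  21.] 0.58
holder [ 467. -414.    8.] 0.9
holder [511.  12. 111.] 0.2
hexkey [ 572. -427.    0.] 0.47
1.2
```

View pics/top0.png

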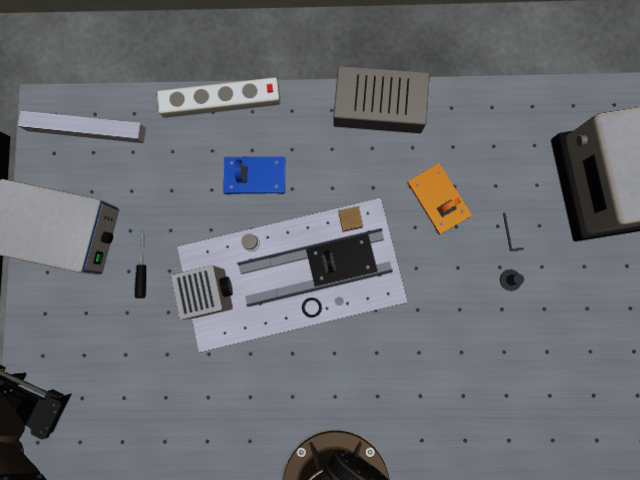

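View pics/scene0.png

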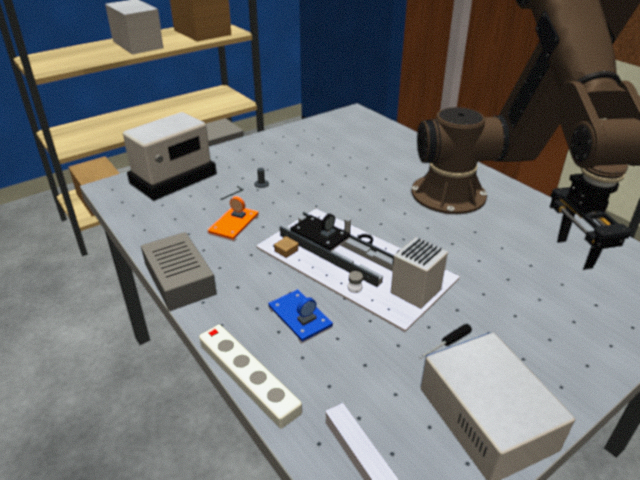

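```bash
cat > h.py <<'E'
import numpy as np,cv2
K=np.array([[518.45765776,0,323.24780274],[0,518.45765776,240.97709756],[0,0,1]]);k1=0.01172804860984751
R=np.array([[-0.00944481,-0.99966435,-0.02412434],[-0.99286289,0.01224341,-0.11863129],[0.11888683,0.02283171,-0.99264527]]);t=np.array([28.14924087,562.30799834,1198.50542111])
D=np.array([k1,0,0,0.])
def back(uv,z):
    uv=np.array(uv,float).reshape(-1,1,2); n=cv2.undistortPoints(uv,K,D).reshape(-1,2)
    d=np.c_[n,np.ones(len(n))]@R; c=-R.T@t
    return c+d*((z-c[2])/d[:,2])[:,None]
def proj(X): return cv2.projectPoints(np.array(X,float).reshape(-1,1,3),cv2.Rodrigues(R)[0],t,K,D)[0].reshape(-1,2)
E
python3 - <<'E'
from h import *
im=cv2.imread("pics/top0.png")
c=im[195:325,220:420]; cv2.imwrite("pics/crop0.png",cv2.resize(c,None,fx=4,fy=4,interpolation=cv2.INTER_CUBIC))
w=back([[178,246],[381,199],[407,300],[198,351]],12);print(w)
for i in range(4):
    d=w[(i+1)%4]-w[i]; print(np.linalg.norm(d),np.degrees(np.arctan2(d[1],d[0])))
E
```

```text
[[ 557.25290916  375.79038497   12.        ]
 [ 666.42687894 -119.14318714   12.        ]
 [ 421.47674634 -175.2205855    12.        ]
 [ 306.23197109  321.94177177   12.        ]]
506.8315267291383 -77.56071986795737
251.28717051344478 -167.10526102299264
510.3447537721799 103.05095461324278
256.73173643534375 12.107503774636658
```

View pics/crop0.png

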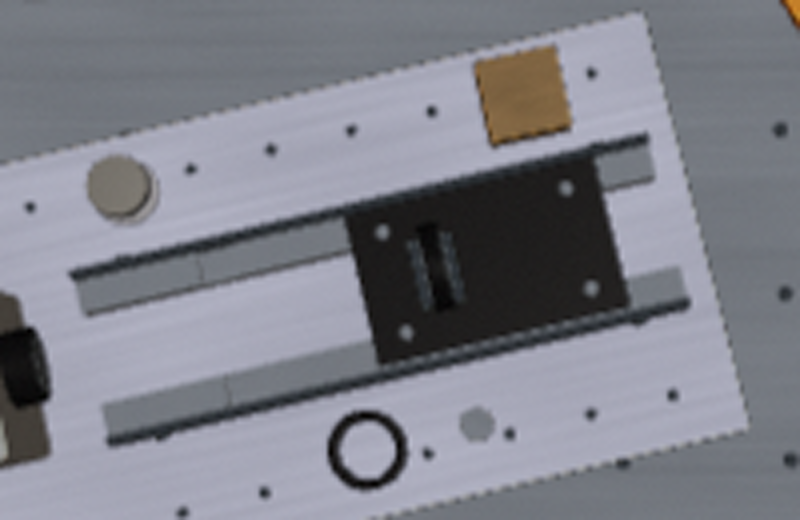

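```bash
python3 - <<'E'
from h import *
f=lambda P:(np.array(P,float)+.5)/4-.5+[220,195]
b=back(f([[600,157],[630,305],[380,362],[347,213]]),56); print("board",b.round(1),b.mean(0))
for i in range(4):
    d=b[(i+1)%4]-b[i]; print(np.linalg.norm(d),np.degrees(np.arctan2(d[1],d[0])))
# guide wall top outer: 
g=back(f([[648,135],[72,271],[690,306],[110,446]]),46)
for a,c in((0,1),(2,3)):
    d=g[c]-g[a]; print("wall",np.linalg.norm(d),np.degrees(np.arctan2(d[1],d[0])))
print(g.round(1), g.mean(0))
r=back(f([[653,178],[88,314],[682,266],[104,403]]),36); print("rail ends/inner",r.round(1))
for a,c in((0,1),(2,3)):
    d=r[c]-r[a]; print("rail",np.linalg.norm(d),np.degrees(np.arctan2(d[1],d[0])))
print("railmean (y=-25)",r.mean(0))
n=back(f([[200,270],[229,391]]),36);print("seam",n)
E
```

```text
board [[ 575.3  -86.8   56. ]
 [ 488.8 -102.4   56. ]
 [ 457.4   42.4   56. ]
 [ 544.2   61.    56. ]] [516.42270259 -21.44607516  56.        ]
87.87543128178218 -169.796401078092
148.17465948523605 102.22006373180666
88.76004826644724 12.099420726634564
151.08272706761724 -78.13597772387543
wall 347.92599541500414 102.67392432817321
wall 347.0994697001722 102.93673107685787
[[ 589.3 -115.9   46. ]
 [ 513.   223.5   46. ]
 [ 488.4 -138.    46. ]
 [ 410.7  200.3   46. ]] [500.35298691  42.44770295  46.        ]
rail ends/inner [[ 565.  -119.2   36. ]
 [ 488.2  215.6   36. ]
 [ 512.6 -135.    36. ]
 [ 435.8  205.7   36. ]]
rail 343.5602569136219 102.91882926081648
rail 349.29056474495144 102.70685023836997
railmean (y=-25) [500.3952992  41.7801931  36.       ]
seam [[513.47972896 149.39187809  36.        ]
 [442.05324201 132.10018857  36.        ]]
```

```bash
python3 -m pendant '[[0,0,-60,0],[-30,30,-85,5],[-70,72,-85,12],[-112,116,-85,20],[-154,160,-85,28],[-196,204,-85,36],[-238,248,-85,44],[-280,292,-85,53]]' 1
```

```text
t: 2.2
eef_pos: [408.1, 193.4, 266.7]
tcp_rot: [-3.141, -0.001, 0.219]
ft_force: [0.8, 0.2, -0.4]
opening: 0.216
```

```bash
python3 -m pendant '[[10,57,0,0],[20,114,0,0],[30,171,0,0],[40,228,0,0],[50,285,0,0],[58,343,0,0],[58,343,50,0],[58,343,106,0]]' 1
python3 -m pendant '[[0,0,40,0],[0,0,70,0],[0,0,70,0]]' 1
python3 - <<'E'
from cell import env,vision
import cv2,numpy as np
p=vision.read_camera("top");cv2.imwrite("pics/top1.png",p["pixels"][:,:,::-1])
c=p["pixels"][195:325,220:420,::-1]; cv2.imwrite("pics/crop1.png",cv2.resize(c,None,fx=4,fy=4,interpolation=cv2.INTER_CUBIC))
p=vision.read_camera("scene")
c=p["pixels"][190:320,240:440,::-1]; cv2.imwrite("pics/crop1s.png",cv2.resize(c,None,fx=4,fy=4,interpolation=cv2.INTER_CUBIC))
s=env.state();u=np.array([-.2215,.9751]);d=s["eef_pos"][:2]-[494.9,66.5]
print(s["t"],s["eef_pos"],s["tcp_rot"],s["ft_force"],"rail y",d@u,"x",d@[.9751,.2215])
E
```

```text
t: 3.2
eef_pos: [539.7, -129.7, 159.8]
tcp_rot: [3.141, -0.003, 0.218]
ft_force: [1.3, -0.4, -0.4]
opening: 0.002
t: 3.58
eef_pos: [538.9, -129.4, 88.3]
tcp_rot: [-3.14, 0.001, 0.218]
ft_force: [0.3, 0.4, 0.0]
opening: 0.005
3.675 [ 540.33801577 -129.85530645   90.74650392] [ 3.1402762  -0.00320871  0.21785265] [ 0.02106805  0.65478016 -0.07935413] rail y -201.5305798173182 x 0.8139088016306263
```

View pics/crop1.png

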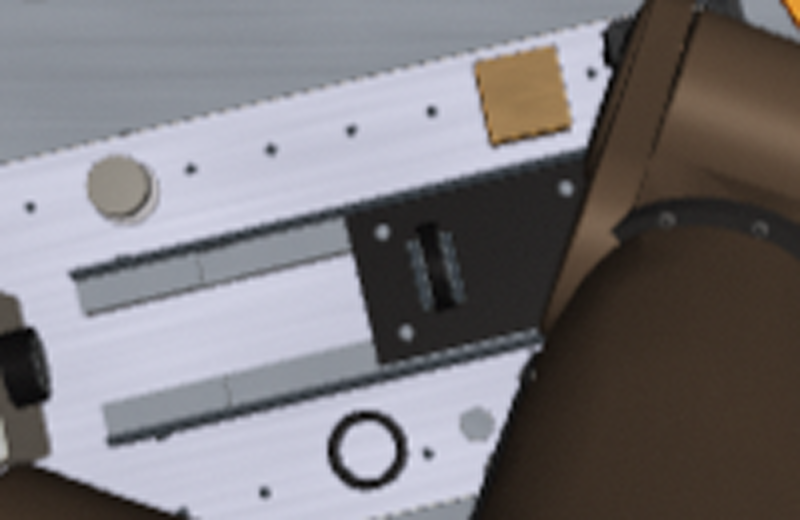

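View pics/crop1s.png

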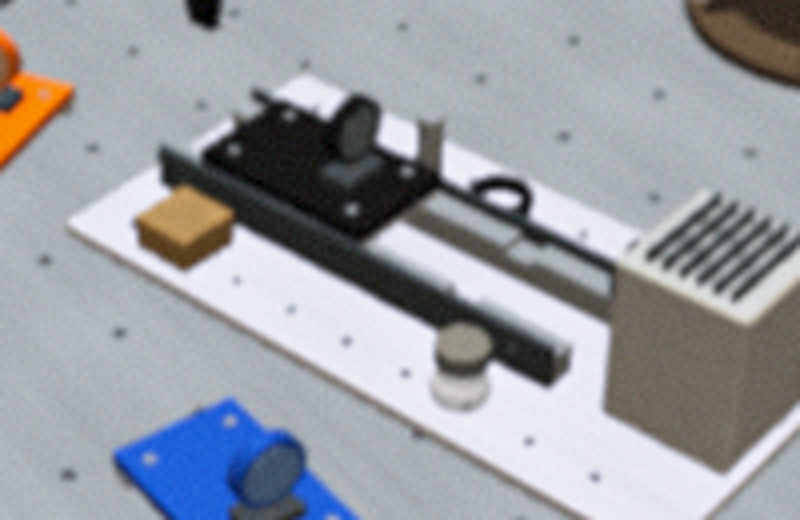

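```bash
python3 - <<'E'
from cell import env,vision
import cv2,numpy as np
p=vision.read_camera("scene")
im=p["pixels"][:,:,::-1].copy()
D=np.array([p["k1"],0,0,0.])
f=lambda X:cv2.projectPoints(np.array(X,float).reshape(-1,1,3),cv2.Rodrigues(np.array(p["R"]))[0],np.array(p["t"]),np.array(p["intrinsics"]),D)[0].reshape(-1,2)
s=env.state();print(s["eef_pos"],s["t"])
P=f([s["eef_pos"],[575.3,-86.8,56],[488.8,-102.4,56],[457.4,42.4,56],[544.2,61,56],s["eef_pos"]+[0,0,78]]);print(P)
x0,y0=200,100
c=cv2.resize(im[y0:y0+150,x0:x0+200],None,fx=4,fy=4,interpolation=cv2.INTER_CUBIC)
for q in P: cv2.circle(c,tuple(int(v) for v in ((q-[x0,y0]+.5)*4-.5)),4,(0,0,255),1)
cv2.imwrite("pics/s2.png",c)
E
```

```text
[ 540.57129119 -129.92644221   91.1803223 ] 3.725
[[290.25664179 205.21444021]
 [288.91208839 225.93948363]
 [310.33528512 213.76034521]
 [349.36072669 232.91774889]
 [328.69705445 247.00841487]
 [289.43219367 181.85597686]]
```

View pics/s2.png

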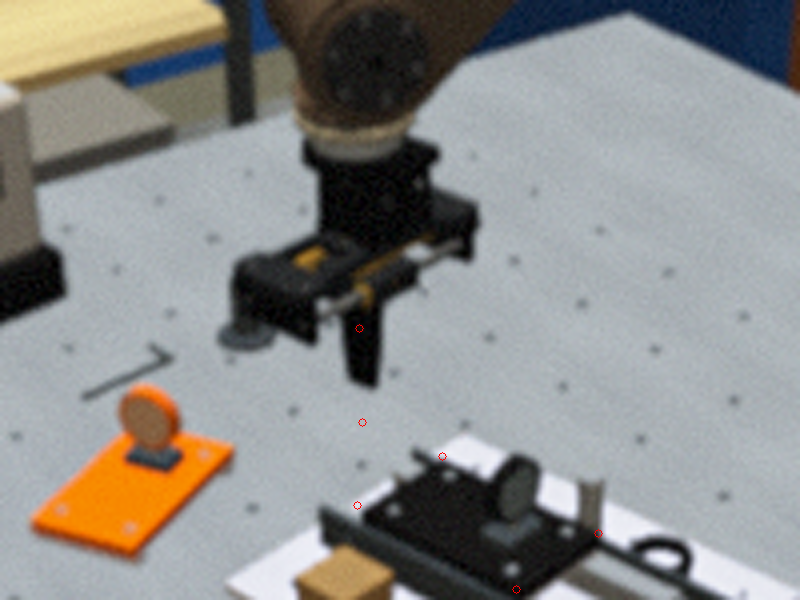

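```bash
python3 - <<'E'
from h import *
im=cv2.imread("pics/scene0.png");it=cv2.imread("pics/top0.png")
Ks=np.array([[540.21130062,0,312.5297537],[0,540.21130062,237.72657499],[0,0,1]]);Rs=np.array([[-0.81223844,0.58329296,-0.00616825],[0.3445093,0.47114422,-0.81199536],[-0.47072504,-0.66165886,-0.58363129]]);ts=np.array([450.60353779,-145.59310501,1793.26055979])
y=1.149; x=np.array([np.cos(y),np.sin(y),0]); T=np.array([255.7,570,180.9])
P=np.array([T,T+x*47.5,T-x*47.5,T+x*47.5+[0,0,78],T-x*47.5+[0,0,78]])
a=cv2.projectPoints(P.reshape(-1,1,3),cv2.Rodrigues(Rs)[0],ts,Ks,np.array([-0.0614,0,0,0]))[0].reshape(-1,2)
b=proj(P);print(a,b)
def dr(im,q,x0,y0,n):
    c=cv2.resize(im[y0:y0+150,x0:x0+130],None,fx=4,fy=4,interpolation=cv2.INTER_CUBIC)
    for p in q: cv2.circle(c,tuple(int(v) for v in ((p-[x0,y0]+.5)*4-.5)),4,(0,0,255),1)
    return c
cv2.imwrite("pics/tip.png",cv2.resize(np.hstack([dr(im,a,510,150,0),dr(it,b,0,330,0)]),(780,450)))
E
```

```text
[[569.41694534 266.42696422]
 [581.77438972 279.82619469]
 [557.74753423 253.80954941]
 [592.34728208 251.13125887]
 [566.72099674 225.88307546]] [[ 54.51674166 385.01117866]
 [ 33.98907549 375.44329714]
 [ 75.14590372 394.63823397]
 [ 10.12154347 381.19796236]
 [ 54.42958938 401.9426784 ]]
```

View pics/tip.png

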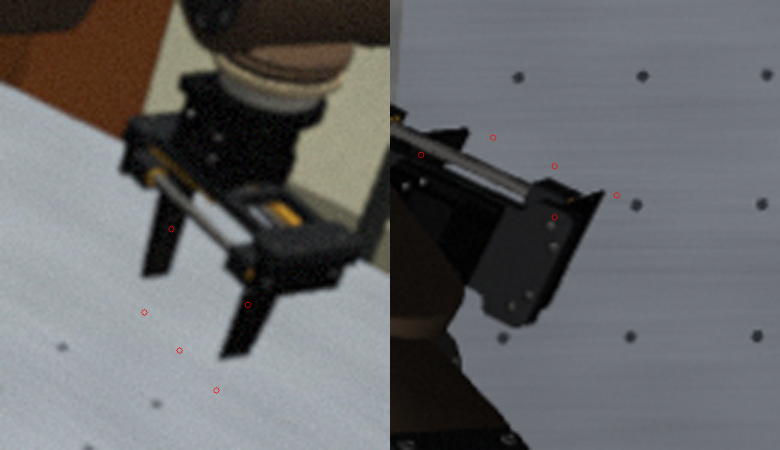

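```bash
python3 -m pendant '[[0,0,20,0],[0,0,40,0],[0,0,45,0],[0,0,45,0]]' 1
cat > look.py <<'E'
import sys
from cell import env,vision
import cv2,numpy as np
n=sys.argv[1]
p=vision.read_camera("scene")
im=p["pixels"][:,:,::-1].copy()
D=np.array([p["k1"],0,0,0.])
f=lambda X:cv2.projectPoints(np.array(X,float).reshape(-1,1,3),cv2.Rodrigues(np.array(p["R"]))[0],np.array(p["t"]),np.array(p["intrinsics"]),D)[0].reshape(-1,2)
s=env.state()
P=f([s["eef_pos"]]+[list(s["eef_pos"][:2])+[z] for z in (50,12)])
x0,y0=230,150
c=cv2.resize(im[y0:y0+120,x0:x0+160],None,fx=5,fy=5,interpolation=cv2.INTER_CUBIC)
for q in P: cv2.circle(c,tuple(int(v) for v in ((q-[x0,y0]+.5)*5-.5)),4,(0,0,255),1)
cv2.imwrite(f"pics/{n}.png",c)
u=np.array([-.2215,.9751]);d=s["eef_pos"][:2]-[494.9,66.5]
print(s["t"],s["eef_pos"].round(1),s["ft_force"].round(2),"rail y",d@u,"x",d@[.9751,.2215])
E
python3 look.py s3
```

```text
t: 4.22
eef_pos: [541.2, -130.1, 47.1]
tcp_rot: [3.139, -0.005, 0.218]
ft_force: [0.3, 0.3, 0.0]
opening: 0.004
4.275 [ 541.3 -130.1   47.2] [ 0.18 -0.    0.57] rail y -202.01817774772803 x 1.6818563393680277
```

View pics/s3.png

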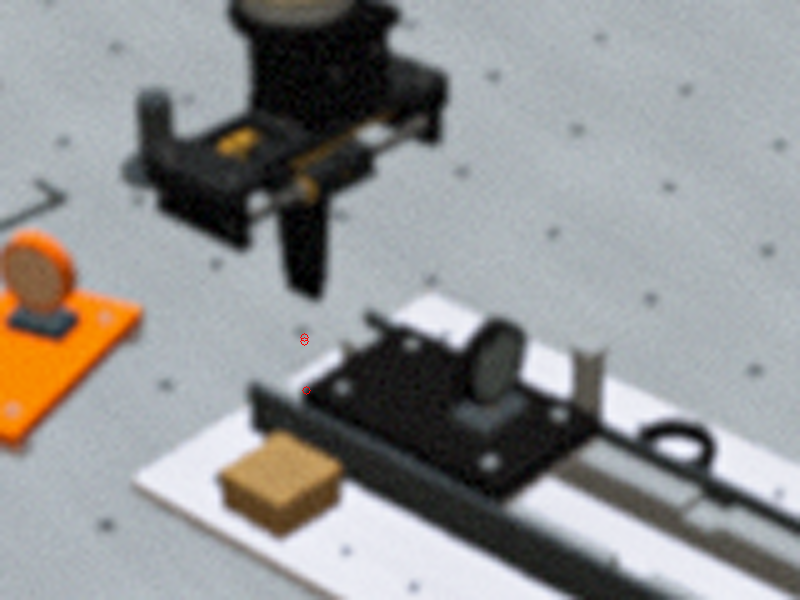

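```bash
python3 -m pendant '[[-2,0,15,0],[-2,0,26,0],[-2,0,30,0],[-2,0,30,0]]' 1
python3 look.py s4
```

```text
t: 4.78
eef_pos: [539.4, -130.6, 16.8]
tcp_rot: [3.139, -0.005, 0.218]
ft_force: [-0.3, -0.4, 0.2]
opening: 0.001
4.825 [ 539.5 -130.6   17.1] [-0.69 -0.14  0.32] rail y -202.09382437824866 x -0.12433901457902186
```

View pics/s4.png

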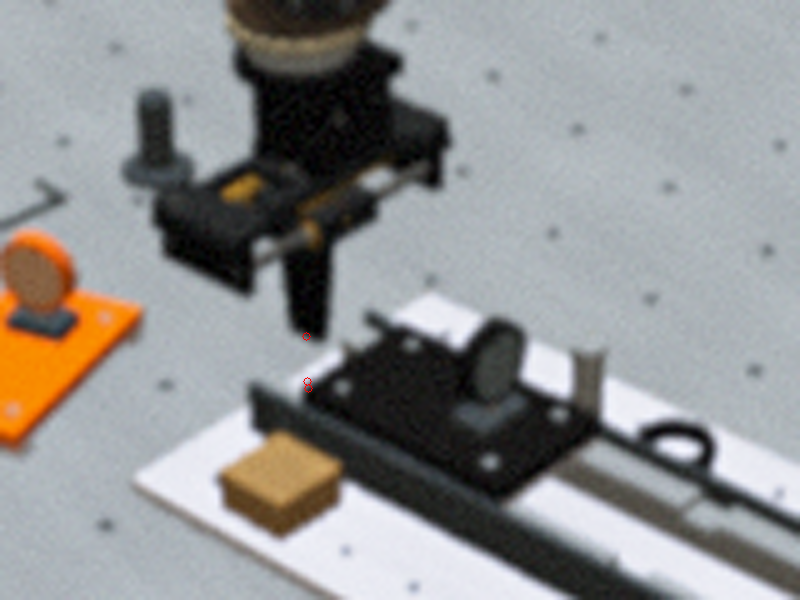

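```bash
python3 -m pendant '[[0,0,6,0],[0,0,12,0],[0,-7,12,0],[0,-14,12,0],[0,-18,12,0],[0,-18,12,0]]' 1
python3 look.py s5
```

```text
t: 5.58
eef_pos: [535.7, -112.6, 5.2]
tcp_rot: [3.139, -0.005, 0.219]
ft_force: [0.2, -0.1, 0.9]
opening: 0.008
5.625 [ 535.8 -112.9    5.2] [-0.26 -0.4   0.43] rail y -184.00809303550736 x 0.18205541987172066
```

View pics/s5.png

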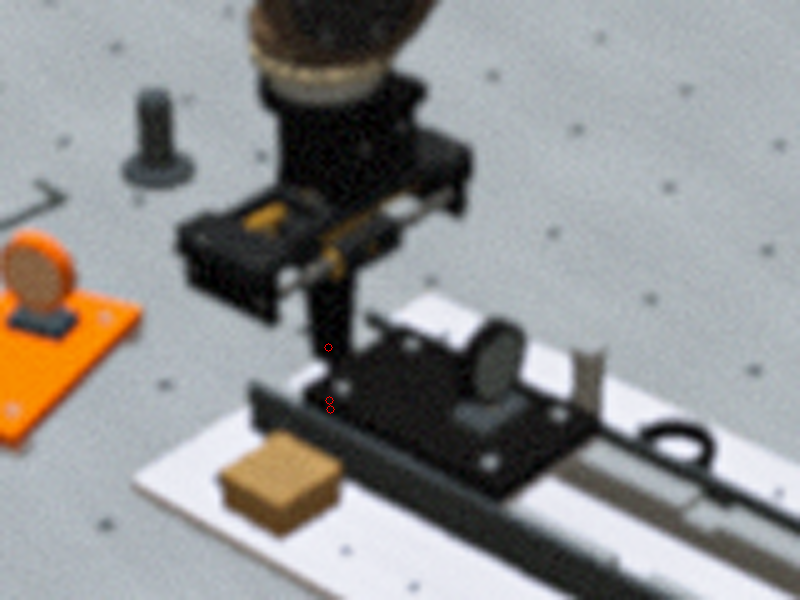

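```bash
python3 -m pendant '[[0,-2,0,0],[0,-4,0,0],[0,-6,0,0],[0,-6,0,0]]' 1; python3 -m pendant '[[0,-2,0,0],[0,-4,0,0],[0,-6,0,0],[0,-8,0,0]]' 1
python3 look.py s6
```

```text
t: 6.12
eef_pos: [534.5, -106.9, 5.2]
tcp_rot: [3.139, -0.005, 0.218]
ft_force: [-0.2, 0.4, -0.5]
opening: 0.001
t: 6.62
eef_pos: [532.8, -99.1, 5.2]
tcp_rot: [3.139, -0.005, 0.218]
ft_force: [-0.0, -2.8, -0.6]
opening: 0.003
6.675 [532.8 -98.9   5.2] [-0.17 -2.01 -1.53] rail y -169.6837268934507 x 0.2698857381860816
```

View pics/s6.png

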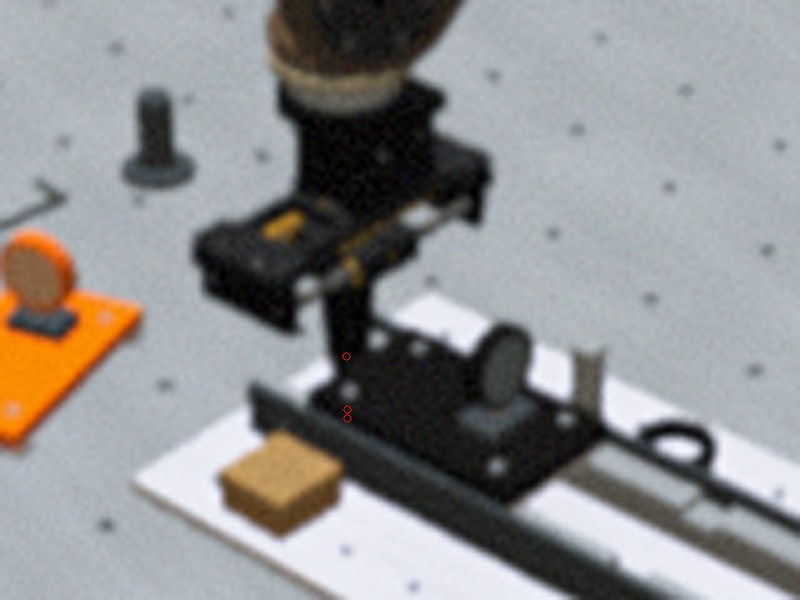

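```bash
python3 -m pendant '[[0,-3,0,0],[0,-6,0,0],[0,-9,0,0],[0,-12,0,0],[0,-15,0,0],[0,-18,0,0],[0,-21,0,0],[0,-24,0,0]]' 1; python3 -m pendant '[[0,-3,0,0],[0,-6,0,0],[0,-9,0,0],[0,-12,0,0],[0,-15,0,0],[0,-18,0,0],[0,-21,0,0],[0,-24,0,0]]' 1
python3 look.py s7; python3 - <<'E'
from cell import vision
import cv2
p=vision.read_camera("top")
c=p["pixels"][195:325,220:420,::-1]; cv2.imwrite("pics/t7.png",cv2.resize(c,None,fx=4,fy=4,interpolation=cv2.INTER_CUBIC))
E
```

```text
t: 7.68
eef_pos: [527.6, -75.3, 5.2]
tcp_rot: [3.139, -0.006, 0.219]
ft_force: [1.5, -4.3, 0.8]
opening: 0.009
t: 8.68
eef_pos: [522.4, -51.8, 5.2]
tcp_rot: [3.139, -0.006, 0.218]
ft_force: [0.8, -5.3, 0.6]
opening: 0.003
8.725 [522.3 -51.5   5.2] [ 0.79 -2.87  0.62] rail y -121.12393029001329 x 0.6261316672972149
```

View pics/s7.png

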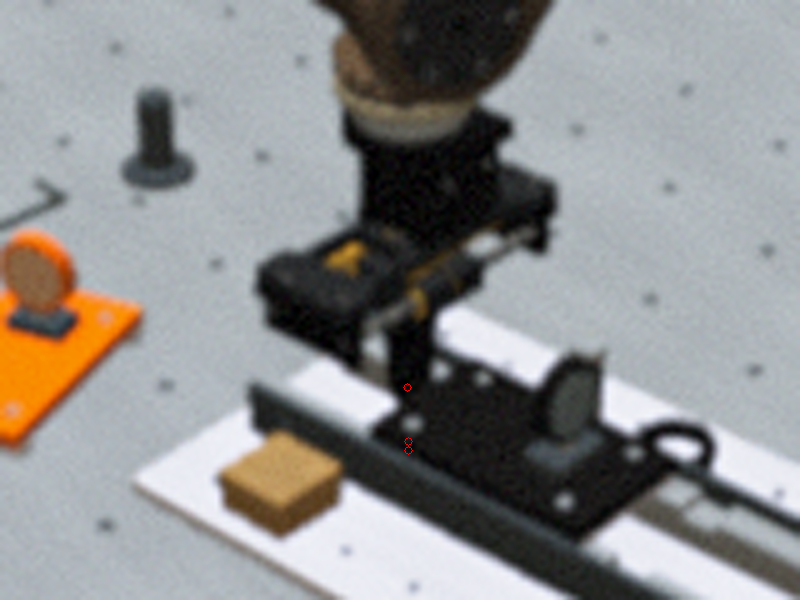

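View pics/t7.png

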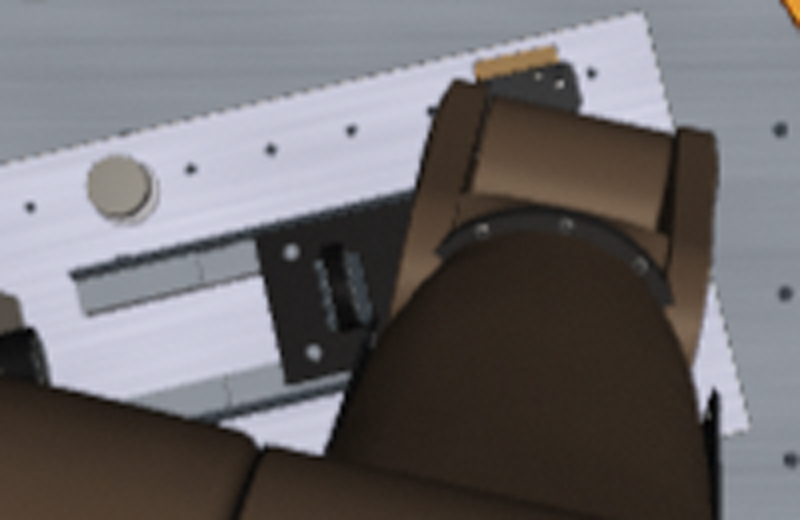

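```bash
python3 - <<'E'
from h import *
f=lambda P:(np.array(P,float)+.5)/4-.5+[220,195]
for P in ([[257,241],[287,383]],[[347,213],[380,362]]):
    b=back(f(P),56)[:,:2]-[494.9,66.5]; print(b@[-.2215,.9751],b@[.9751,.2215])
E
```

```text
[38.50041338 39.87956454] [ 43.13657134 -41.19963267]
[-16.26144917 -15.17946107] [ 46.86999956 -41.87822788]
```

```bash
python3 -m pendant '[[0,-3,0,0],[0,-6,0,0],[0,-9,0,0],[0,-12,0,0],[0,-15,0,0],[0,-18,0,0],[0,-21,0,0],[0,-24,0,0]]' 1; python3 -m pendant '[[0,-1,0,0],[0,-2,0,0],[0,-3,0,0],[0,-4,0,0]]' 1
python3 look.py s8
```

```text
t: 9.78
eef_pos: [517.1, -28.0, 5.1]
tcp_rot: [3.139, -0.006, 0.219]
ft_force: [0.1, -6.3, 2.4]
opening: 0.004
t: 10.28
eef_pos: [516.2, -24.1, 5.1]
tcp_rot: [3.139, -0.006, 0.219]
ft_force: [0.6, -4.9, 1.8]
opening: 0.005
10.325 [516.2 -24.    5.1] [ 1.02 -4.1   0.83] rail y -92.96239954192987 x 0.6969745593785815
```

View pics/s8.png

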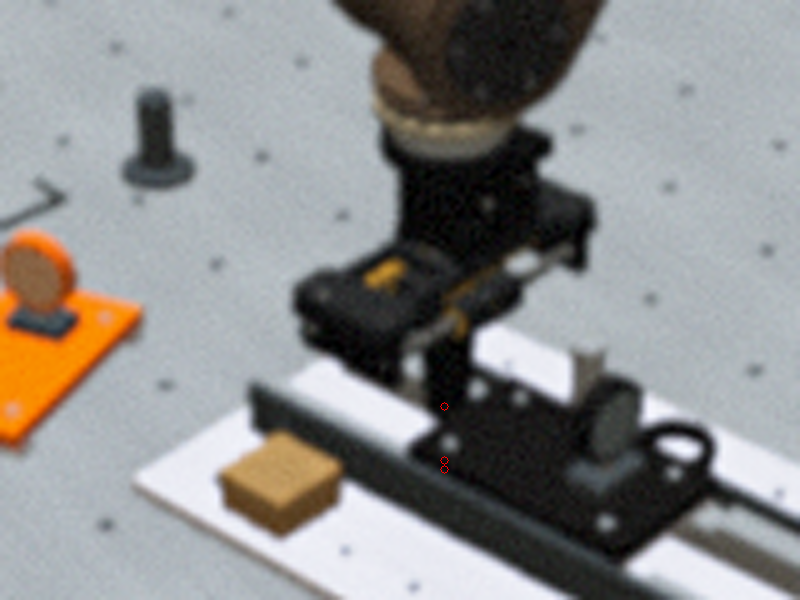

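```bash
python3 -m pendant '[[0,-1,0,0],[0,-2,0,0],[0,-3,0,0]]' 1;python3 -m pendant '[[0,-1,0,0],[0,-2,0,0]]' 1
python3 look.py s9
```

```text
t: 10.7
eef_pos: [515.3, -21.1, 5.0]
tcp_rot: [3.139, -0.005, 0.218]
ft_force: [0.1, -1.5, -1.1]
opening: 0.005
t: 10.95
eef_pos: [514.8, -19.0, 5.0]
tcp_rot: [3.139, -0.005, 0.219]
ft_force: [0.7, -3.8, -0.2]
opening: 0.004
11.0 [514.8 -18.9   5. ] [ 0.71 -2.35 -0.94] rail y -87.68985477977562 x 0.46836700375496254
```

View pics/s9.png

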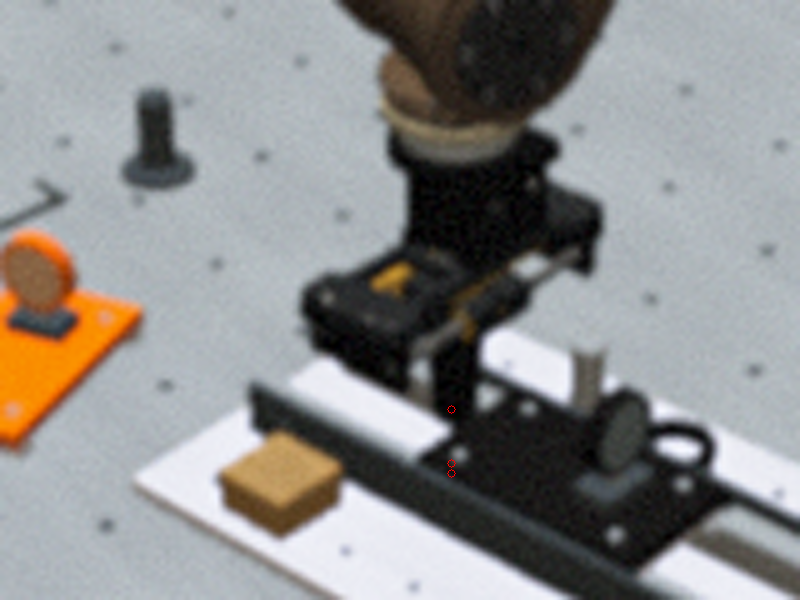

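```bash
python3 -m pendant '[[0,2,0,0],[0,6,0,0],[0,15,0,0],[0,25,0,0],[0,25,-40,0],[0,25,-95,0],[0,25,-150,0],[0,25,-210,0]]' 1
python3 -m pendant '[[0,50,-30,0],[0,110,-30,0],[0,170,-30,0],[0,230,-30,0],[0,230,-30,0]]' 1
python3 look.py s10; python3 - <<'E'
from cell import vision
import cv2
p=vision.read_camera("top");cv2.imwrite("pics/top10.png",p["pixels"][:,:,::-1])
c=p["pixels"][195:325,220:420,::-1]; cv2.imwrite("pics/t10.png",cv2.resize(c,None,fx=4,fy=4,interpolation=cv2.INTER_CUBIC))
E
```

```text
t: 12.0
eef_pos: [518.6, -43.6, 216.8]
tcp_rot: [3.139, -0.005, 0.218]
ft_force: [1.5, -0.5, 0.2]
opening: 0.007
t: 12.62
eef_pos: [567.9, -272.2, 246.3]
tcp_rot: [3.14, -0.004, 0.214]
ft_force: [-0.4, 0.7, 0.2]
opening: 0.005
12.675 [ 567.7 -270.1  246.5] [-0.41  0.94  0.53] rail y -344.3201358586991 x -3.5557092116879256
```

View pics/s10.png

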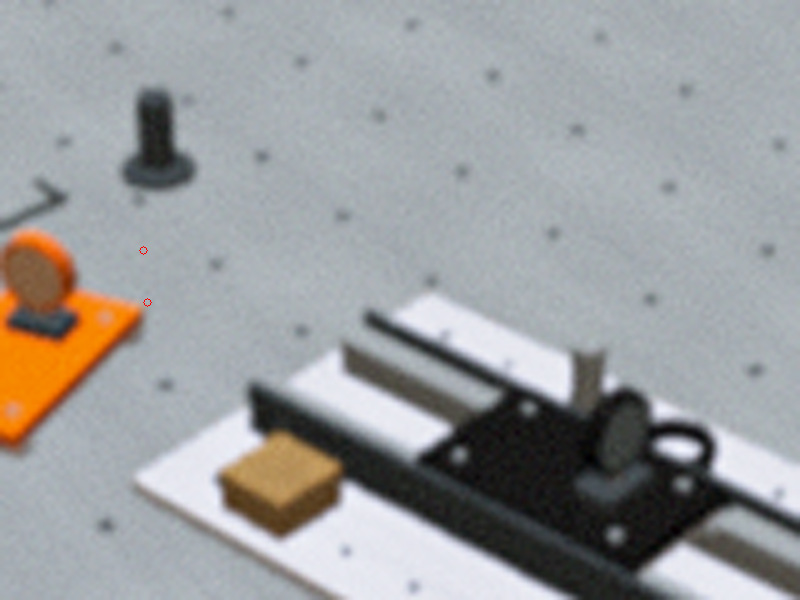

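View pics/t10.png

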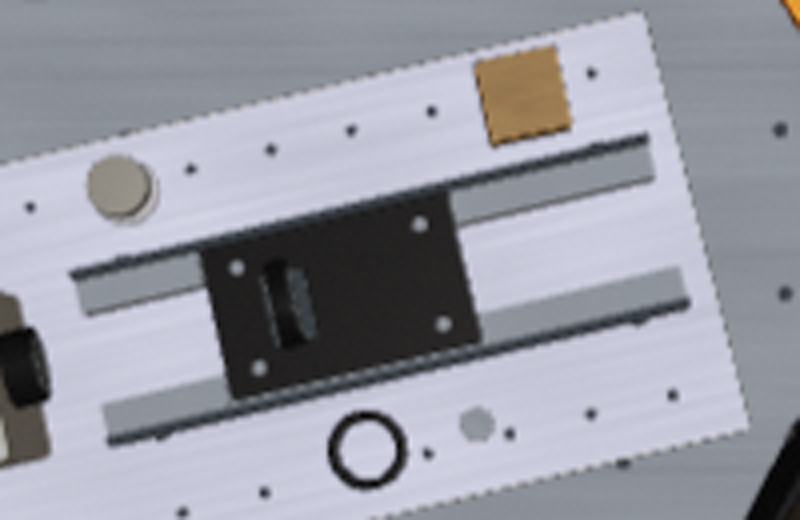

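```bash
python3 - <<'E'
from h import *
f=lambda P:(np.array(P,float)+.5)/4-.5+[220,195]
g=lambda P:(np.array(P,float)+.5)/5-.5+[230,150]
b=back(f([[200,250],[233,400],[481,342],[449,187]]),50)[:,:2]-[494.9,66.5]; y=b@[-.2215,.9751];x=b@[.9751,.2215];print(y,x,y.mean(),x.mean())
Ks=np.array([[540.21130062,0,312.5297537],[0,540.21130062,237.72657499],[0,0,1]]);Rs=np.array([[-0.81223844,0.58329296,-0.00616825],[0.3445093,0.47114422,-0.81199536],[-0.47072504,-0.66165886,-0.58363129]]);ts=np.array([450.60353779,-145.59310501,1793.26055979])
def tri(top,sc):
    a=cv2.undistortPoints(f(top).reshape(-1,1,2),K,D).reshape(-1,2).T
    c=cv2.undistortPoints(g(sc).reshape(-1,1,2),Ks,np.array([-0.0614,0,0,0])).reshape(-1,2).T
    X=cv2.triangulatePoints(np.c_[R,t],np.c_[Rs,ts],a,c);return (X[:3]/X[3]).T.round(1)
print("after",tri([[237,267],[259,368],[420,223],[444,323]],[[615,535],[683,485],[460,454],[529,408]]))
print("before",tri([[382,232],[406,332],[566,188],[591,288]],[[490,461],[560,414],[342,386],[412,344]]))
E
```

```text
[ 72.65501374  73.0740655  -74.72324394 -77.7436708 ] [ 46.44751906 -43.24971463 -43.93972292  48.53478388] -1.6844588747455589 1.9482163484333164
after [[513.7 126.1  49.9]
 [454.9 113.1  49.5]
 [537.9  19.   50.9]
 [479.3   5.7  50.2]]
before [[532.7  40.7  56.6]
 [474.1  27.6  56.3]
 [557.3 -66.7  56.8]
 [498.8 -80.1  55.5]]
```

```bash
python3 - <<'E'
from cell import env,job
print(job.job_done(), env.state()["t"])
E
```

```text
the job is handed in; nothing more can be done
the job is handed in; nothing more can be done
```

The board is sitting in its notches with nothing touching it, and I handed the job in at about 12.7 s of the 32 s allowed. I pushed it about 90 mm along the rails with the closed fingertips against its free end. The push force stayed around 2–6 N, fell to 1.5 N as the board dropped, and I then backed straight off and raised the arm clear.

**Position:** in the last top picture the board is about 1.7 mm short of the notch centre along the rails, within 5.5 mm. It is about 2 mm off across them, within 5 mm, and looks in line with the rails.

**Drop:** measured from both cameras, the four screws on the board went from about 56 mm to about 50 mm. That is the expected 6 mm drop, front and back alike to within about 1 mm of measurement noise, so the board looks flat.

**Other things:** the jar, box, ring, post, holder and hex key showed no visible movement in the closing pictures. I did not look at the screwdriver again, but the arm only passed that area well above it.

**One disagreement:** the reported tool height read about 32 mm lower than what both cameras showed. Reported 5 mm over the 12 mm base plate gave no contact, so I set the pushing height from the pictures instead.

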